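Fit the baffle plate and hold the bayonet cap at half lock

TASK

Get the chip trap ready for its vent check: take the baffle plate out of its rack and slide it fully home, upright, into the trap's slot and let go of it; then set the bayonet cap into the pot's mouth with its lugs through the two notches, flat on the rim. Turn the cap clockwise (seen from above) to the half-way posts, an eighth of a turn, stopping before the lock clicks; a spring pushes it back when let go, so finish while still gripping it there. Do not let it click, and leave the other things on the bench where they are.

Things in the scene. Friction and masses are not known exactly. Their poses are not given: they have to be found in the camera images.
- trap: Fixed aluminium chip trap: a round pot and, centred 120 mm from it towards the trap's +y, a slotted block 92 (x) x 50 (y) x 60 mm high. Origin: on the pot's axis at bench level, z up. Pot 96 mm across, 60 mm high. Outside it stand two of each: a thin tall half-way post and a thick low lock block (16 mm wide, 50 mm high, 90 degrees clockwise of a notch).
- pot_mouth (a point): Centre of the pot's mouth, level with the rim's top, 60 mm above the bench. The inward rim is 8 mm thick with an opening 60 mm across. Two notches 14 mm wide, reaching 42 mm from the axis, cut it on the trap's +x and -x sides. The cap's lugs go down through them, then turn clockwise under the rim.
- half_post (a point): Top centre of one half-way post, 66 mm above the bench, 52 mm from the pot's axis, 45 degrees clockwise of the +x notch; its twin stands opposite, beyond the axis. Posts 5 mm wide. The cap is half-way when its bar and ears point at the two posts.
- slot_mouth (a point): Centre of the slot's mouth in the block's top, 60 mm above the bench. The slot is 66 mm long along the trap's x and 11 mm wide along the trap's y, 50 mm deep, with a small chamfer; it takes the plate upright, either way round.
- slot_floor (a point): Centre of the slot's floor, 10 mm above the bench, straight under slot_mouth. Axes as the trap.
- spring_ring (a joint): Sprung ring in the pot, rad: 0 at rest, at most 1.46. The cap's lugs meet it after about 0.08 rad of clockwise turn, then it follows: cap turn = value + 0.08, so about 0.7 at half-way. It pushes back with 0.02 N m at 0 and 0.06 N m half-way and turns the cap part of the way back when let go. A sprung ball resists from about 1.0; beyond about 1.15 the lock has clicked.
- cap: Loose bayonet cap, about 0.18 kg, standing on the bench. Origin: centre of its underside, z up. Spigot 56 mm across, 16 mm high, with two lugs at its foot along the cap's +x and -x (10 mm wide, 5 mm high, tips 37.5 mm from the axis); then a disc 92 mm across, 16 to 22 mm above the origin, with two small ears over the lugs. Fitted, the disc lies on the rim and the origin is 44 mm above the bench.
- cap_bar (a point): Top centre of the cap's black upright grip bar, 54 mm above the cap's origin. The bar is 60 mm long along the cap's x (over the lugs), 14 mm wide along y, 32 mm high, standing on the disc. The cap is the same turned by half a turn. In the pot it has 2 mm clearance all round and 3 mm play upward once turned; a stop blocks it anticlockwise.
- plate: Loose steel baffle plate, 60 mm wide (x), 8 mm thick (y), 90 mm high (z), about 0.2 kg, standing upright in the rack's slot with its lowest 25 mm hidden. Origin: centre of its lower edge, 10 mm above the bench both in the rack and when fully home in the trap (then 40 mm stand proud).
- rack: Fixed grey plastic rack block 92 (x) x 50 (y) x 35 mm high with one slot that holds the plate upright; origin at the centre of its underside. Lift the plate straight up.
- block: Bystander: finished aluminium block 60 x 130 x 26 mm lying on the bench; origin at the centre of its underside. Leave alone.
- deburrer: Bystander: slim knurled deburring tool, 135 mm long (along its x, from -60 to +75 mm), 14 mm thick, lying on the bench nearest the robot. Leave alone.
- case: Bystander: open clear tool case 130 x 190 x 35 mm with tools in it; origin at the centre of its underside. Leave alone.

How it is judged:
By the outcome, as a careful person would: the job done as asked, in the order asked, and still so for the second after the job is handed in, while the arm keeps its last pose, push and grip.
It also fails if it takes over 72 s, if anything falls off the work surface, if the arm or the gripper's body presses on something with over 40 N, if the wrist force passes 120 N, or if a joint passes its speed limit or range.

ROBOT

A 6-joint arm with a two-finger parallel gripper is mounted at the origin on the work surface. World frame = base frame: x ahead of the robot, y to its left, z up, the work surface at z = 0. Lengths are in m, angles in rad, forces in N, time in s.
With the tool pointing down it reaches from about 0.375 to 0.9 m from the base axis. Payload 3.1 kg.
Tool frame: the origin (TCP) lies on the centre line of the jaws, within the pads' length; the fingertips stand 22 mm ahead of it and the grasp point (between the pads) lies 3 mm ahead of it; z points along the fingers, y is the line along which they close (so a half turn about z gives the same grasp; the last joint's range is limited). The gripper opens to 87 mm and grips with 3 to 60 N. Pads are 19 mm wide; open, the fingers measure 117 mm over their backs; the gripper's body (75 mm by 190 mm) begins 51 mm behind the grasp point.
Start: joints at [1.123, 0.527, 1.433, -0, 1.181, -0.178], TCP at [0.166, 0.603, 0.245] pointing down, gripper open.
Joint ranges: [-3.08, 3.08], [-0.75, 2.2], [0.22, 2.44], [-1.43, 4.57], [0, 2.65], [-2.85, 2.85]. Speed limits (rad/s): [2.79, 2.79, 3.14, 3.14, 3.14, 3.14].

INTERFACE

Orientations are given as a unit quaternion [x, y, z, w].
In Python, from cell import * gives the robot as it stands.
- The arm moves only by the shell command python3 -m inch 'ROWS' [FORCE]. ROWS is JSON, a list of rows, each a list of 7 numbers: the shift along the tool's x, y, z in cm, then the turn, a rotation vector about the tool's x, y, z in rad, then the opening, from -1 (shut) to 1 (fully open), so that 0 is half open. In form: [[tx, ty, tz, rx, ry, rz, gripper], ...]. A call has 1 to 10 rows; each row shifts and turns the commanded pose from where the row before left it, along the tool's axes as they then stand; what a row does not reach is not made up. A row lasts 1/10 s, in which the tool goes at most 50 mm and 8.59 degrees, less where a joint would pass 70% of its speed; a pose out of reach is approached as far as the arm can. A call is refused whole if a number of a shift passes 5 or a number of a turn 0.15, either way. A call with a gripper value outside its range is refused whole. The fingers move at their own pace and stop on an object; FORCE is the grip in N (left out, the last holds). Time passes only in rows, so rows that do not move let the fingers close. It gives the time, the measured TCP pose, the force, the opening and the grip force at its end, in the units of the state.
- get_state(): the state, without advancing time (a new reading comes with each control period).
- grab_frame(name): name is "scene" or "top" or "wrist"; returns the picture (400x640x3 uint8, red, green, blue); there is no depth.
- calibration(name): a dict with "fx", "fy", "cx", "cy" (pixels), "D" ([k1, k2, p1, p2, k3] as OpenCV has them; the pictures are not rectified), "world_to_cam" (4x4, takes a point from world to camera coordinates); the wrist camera has in their place "hand_eye" (4x4, takes a point from camera to tool coordinates, whose origin is the TCP and whose axes are the flange's). Camera axes: x right, y down, z forward; pixel columns grow to the right and rows downward; lengths in m; the calibration is good to about 2 mm. A picture is of the moment at which its call begins: read the wrist's pose just before it. calibration takes no time and is no camera call.
- job_done(): hands the job in; it is judged then, once.
Trained networks look in the newest picture that a camera, given by its name, has taken for a name from the list of things; names that differ only in an ending like _2 or _b are one class to them, and where a whole thing is asked for, a point or a joint stands for the part that bears it (a point fixed in the world has none). Each returns a list of dicts, best first, with "conf" (0 to 1); they miss things now and then, are a little off and sometimes report something else, mostly with a low value. They report only what shows in the picture. A call takes as long as a camera call.
- trace(camera, query): "pixels" (400x640 bool, what is visible of it).
- landmark_of(camera, query): "at" ([x, y, z] in m, in world coordinates, good to about 4 mm: a listed point, or the origin of a listed thing).
The state is a dict: "time": time; "qpos": joint angles; "joint_velocities": joint speeds; "joint_efforts": joint torques, N m; "ee_pos": TCP position; "tcp_rot": TCP orientation; "wrist_force": force on the tool from outside, world axes, zero at the start; "moment": the same for the moment, N m; "opening": finger opening in m; "grip_force": force on a finger pad.
Only numpy, scipy, OpenCV 4.12 (cv2) and the standard library are available. Lean on these libraries where they do the work, as an engineer would, in place of code of your own. Each camera call takes 0.05 s, during which the arm holds its last target. There are 200 camera calls.

## Working session

There is one attempt and no reset: what is moved stays moved. The work goes in short steps, Python scripts to look and compute and a shell command to move; the robot and the scene stay as the last step left them, time stands still between calls to the robot, and variables do not carry over. Pictures are saved under pics/ and viewed, at most 10 in all, crops included, and the job is handed in when it is done.

```bash
ls; mkdir -p pics; cat > h.py <<'E'
from cell import *
import numpy as np, cv2
from scipy.spatial.transform import Rotation as R
def cam(n):
    c=calibration(n); K=np.array([[c['fx'],0,c['cx']],[0,c['fy'],c['cy']],[0,0,1]]); D=np.array(c['D'],float)
    if 'world_to_cam' in c: W=np.array(c['world_to_cam'])
    else:
        s=get_state(); T=np.eye(4); T[:3,:3]=R.from_quat(s['tcp_rot']).as_matrix(); T[:3,3]=s['ee_pos']
        W=np.linalg.inv(T@np.array(c['hand_eye']))
    return K,D,W
def proj(C,p):
    K,D,W=C; return cv2.projectPoints(np.atleast_2d(np.array(p,float)),cv2.Rodrigues(W[:3,:3])[0],W[:3,3],K,D)[0][:,0]
def onplane(C,uv,z):
    K,D,W=C; r=cv2.undistortPoints(np.array(uv,float).reshape(-1,1,2),K,D)[:,0]
    r=np.c_[r,np.ones(len(r))]@W[:3,:3]; o=-W[:3,:3].T@W[:3,3]
    return o+r*((z-o[2])/r[:,2])[:,None]
def st():
    s=get_state(); e=R.from_quat(s['tcp_rot']).as_matrix()
    print(round(s['time'],2),np.round(s['ee_pos'],4),'x',np.round(e[:,0],3),'z',np.round(e[:,2],3),'q',np.round(s['qpos'],3),'F',np.round(s['wrist_force'],1),s['opening'],s['grip_force'])
E
python3 - <<'E'
from h import *
st()
for n in ['top','scene']:
    im=grab_frame(n); cv2.imwrite(f'pics/{n}0.png',im[:,:,::-1])
    C=cam(n); print(n,-C[2][:3,:3].T@C[2][:3,3])
    for q in ['trap','pot_mouth','half_post','slot_mouth','cap','cap_bar','plate','rack','block','deburrer','case']:
        r=landmark_of(n,q); print(q,[(np.round(d['at'],3).tolist(),round(d['conf'],2)) for d in r[:3]])
E
```

```text
pics
0.0 [0.1657 0.6019 0.2436] x [-0.964  0.266  0.   ] z [-0.001 -0.002 -1.   ] q [ 1.123  0.528  1.434 -0.     1.181 -0.178] F [-0.1  0.1 -0.4] 0.08679869098138036 0.0
top [0.41079641 0.01125635 0.90776617]
trap [([0.536, -0.016, 0.0], 0.87), ([0.76, 0.067, -0.0], 0.15)]
pot_mouth [([0.536, -0.018, 0.059], 0.82)]
half_post [([0.568, -0.053, 0.066], 0.77), ([0.516, 0.268, -0.002], 0.61), ([0.512, 0.272, 0.054], 0.54)]
slot_mouth [([0.554, 0.106, 0.059], 0.94), ([0.758, 0.065, -0.0], 0.45)]
cap [([0.516, 0.269, 0.0], 0.65)]
cap_bar [([0.513, 0.272, 0.055], 0.6)]
plate [([0.466, -0.317, 0.009], 0.55)]
rack [([0.46, -0.318, 0.003], 0.75)]
block [([0.764, 0.067, -0.002], 0.81)]
deburrer [([0.375, -0.002, 0.002], 0.87)]
case [([0.68, -0.363, 0.002], 0.58)]
scene [ 1.26646985 -0.64665352  0.94007464]
trap [([0.537, -0.014, 0.0], 0.65)]
pot_mouth [([0.538, -0.016, 0.061], 0.87), ([0.569, -0.058, 0.068], 0.51)]
half_post [([0.567, -0.052, 0.068], 0.6)]
slot_mouth [([0.552, 0.107, 0.064], 0.8)]
cap [([0.513, 0.272, 0.003], 0.97), ([0.77, 0.068, 0.005], 0.48)]
cap_bar [([0.52, 0.268, 0.052], 0.81)]
plate [([0.536, -0.012, -0.0], 0.64), ([0.462, -0.322, 0.009], 0.51)]
rack [([0.457, -0.315, 0.003], 0.89)]
block [([0.772, 0.069, 0.001], 0.74)]
deburrer [([0.38, -0.006, 0.003], 0.45)]
case [([0.682, -0.356, 0.006], 0.65), ([0.461, -0.319, 0.01], 0.39)]
```

View pics/top0.png

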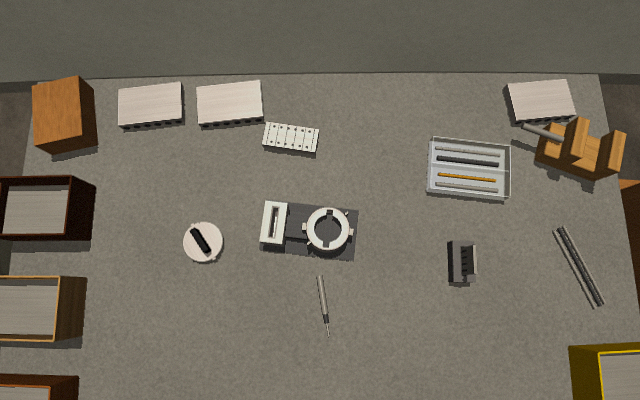

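View pics/scene0.png

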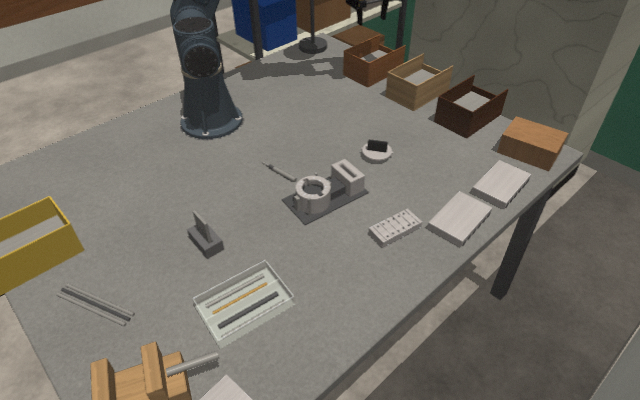

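The top view shows the pot at (328,231), slot block at (274,222), cap at (203,242) and rack/plate at (462,262). The scene view agrees, and the landmarks match. Moving towards the rack.

```bash
cat >> h.py <<'E'
def go(p,yaw=None):
    "delta to world p (tool pointing down, tool-x yaw in deg) in tool axes now, cm; turn rad"
    s=get_state(); e=R.from_quat(s['tcp_rot']).as_matrix(); d=e.T@(np.array(p)-s['ee_pos'])*100
    y0=np.degrees(np.arctan2(e[1,0],e[0,0]))
    t=e.T@np.array([0,0,-1.]); tilt=np.cross([0,0,1],t)
    print('d_cm',np.round(d,2),'yaw now',round(y0,2),'turn z',None if yaw is None else round(-np.radians((yaw-y0+180)%360-180),4),'tilt rx ry',np.round(tilt[:2],4))
E
python3 -m inch '[[-3.4,-2.7,-0.5,0,0,0,1],[-3.4,-2.7,-0.5,0,0,0,1],[-3.4,-2.7,-0.5,0,0,0,1],[-3.4,-2.7,-0.5,0,0,0,1],[-3.4,-2.7,-0.5,0,0,0,1],[-3.4,-2.7,-0.5,0,0,0,1],[-3.4,-2.7,-0.5,0,0,0,1],[-3.4,-2.7,-0.5,0,0,0,1],[-3.4,-2.7,-0.5,0,0,0,1],[-3.4,-2.7,-0.5,0,0,0,1]]'
python3 - <<'E'
from h import *
st(); go([0.46,-0.30,0.30],180)
print(calibration('wrist')['hand_eye'])
im=grab_frame('wrist'); cv2.imwrite('pics/w0.png',im[:,:,::-1])
E
```

```text
time: 2.2
ee_pos: [0.4229, 0.2504, 0.295]
tcp_rot: [0.134, 0.991, 0.0, 0.0]
wrist_force: [1.6, 0.3, 0.1]
opening: 0.0869
grip_force: 0.0
2.2 [0.4229 0.2504 0.295 ] x [-0.964  0.266 -0.001] z [ 0.001  0.    -1.   ] q [ 0.307  0.283  1.696  0.     1.162 -0.995] F [1.6 0.3 0.1] 0.08688544767405655 0.0
d_cm [-18.2  -52.08  -0.51] yaw now 164.6 turn z -0.2689 tilt rx ry [0.0005 0.0006]
[[ 2.66095945e-05 -9.58318344e-01 -2.85702557e-01  7.88437760e-02]
 [ 9.99999927e-01 -8.34334292e-05  3.72994136e-04  7.07039000e-04]
 [-3.81284267e-04 -2.85702546e-01  9.58318272e-01 -1.38842595e-01]
 [ 0.00000000e+00  0.00000000e+00  0.00000000e+00  1.00000000e+00]]
```

```bash

python3 -m inch '[[-1.5,-4.35,0,0,0,0,1],[-1.5,-4.35,0,0,0,0,1],[-1.5,-4.35,0,0,0,0,1],[-1.5,-4.35,0,0,0,0,1],[-1.5,-4.35,0,0,0,0,1],[-1.5,-4.35,0,0,0,0,1],[-1.5,-4.35,0,0,0,0,1],[-1.5,-4.35,0,0,0,0,1],[-1.5,-4.35,0,0,0,0,1],[-1.5,-4.35,0,0,0,0,1]]' >/dev/null
python3 -m inch '[[-1.5,-4.35,0,0,0,0,1],[-1.5,-4.35,0,0,0,0,1],[0,0,0,0,0,-0.135,1],[0,0,0,0,0,-0.135,1],[0,0,0,0,0,0,1]]' >/dev/null
python3 - <<'E'
from h import *
st()
C=cam('wrist'); im=grab_frame('wrist'); cv2.imwrite('pics/w1.png',im[:,:,::-1])
for q in ['plate','rack']:
    r=landmark_of('wrist',q); print(q,[(np.round(d['at'],4).tolist(),round(d['conf'],2)) for d in r[:2]])
    r=trace('wrist',q)
    if r:
        m=r[0]['pixels'].astype(np.uint8); np.save(f'pics/{q}.npy',m); print(cv2.minAreaRect(np.argwhere(m)[:,::-1].astype(np.float32)),r[0]['conf'])
E
```

```text
3.75 [ 0.4569 -0.2994  0.2943] x [-1. -0.  0.] z [-0.  0. -1.] q [-0.785  0.364  1.57   0.     1.208 -2.356] F [-0.2 -0.3  1.1] 0.0868335294346406 0.0
plate [([0.4602, -0.3201, 0.0045], 0.68)]
((303.54248046875, 179.52359008789062), (8.687444686889648, 57.206825256347656), 2.4895529747009277) 0.71
rack [([0.4601, -0.3131, -0.0016], 0.58)]
((304.3283996582031, 171.11782836914062), (37.550750732421875, 67.56637573242188), 2.385944128036499) 0.58
```

View pics/w1.png

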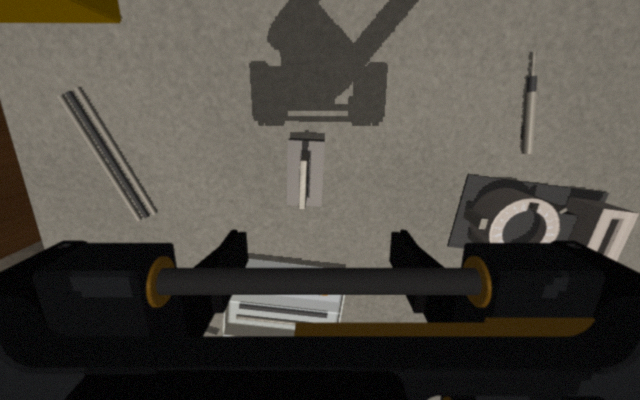

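Plate top edge shows at about (303,182), rack (304,171), fingers clear of it. Moving above it for a closer look.

```bash

python3 -m inch '[[-0.1,-0.5,2.5,0,0,0,1],[-0.1,-0.5,2.5,0,0,0,1],[-0.1,-0.5,2.5,0,0,0,1],[0,-0.5,2.5,0,0,0,1],[0,0,1,0,0,0,1],[0,0,0,0,0,0,1]]' >/dev/null
cat > look.py <<'E'
from h import *
import sys
def look(q,z,name):
    st(); C=cam('wrist'); im=grab_frame('wrist'); cv2.imwrite(f'pics/{name}.png',im[:,:,::-1])
    r=landmark_of('wrist',q); print(q,[(np.round(d['at'],4).tolist(),round(d['conf'],2)) for d in r[:2]])
    r=trace('wrist',q)
    if r:
        m=r[0]['pixels']; P=onplane(C,np.argwhere(m)[:,::-1],z)[:,:2]*1000
        c,(w,h),a=cv2.minAreaRect(P.astype(np.float32)); print('rect mm',np.round(c,1),round(w,1),round(h,1),round(a,2),'px',cv2.boundingRect(m.astype(np.uint8)))
    return C,im
E
python3 - <<'E'
from look import *
C,im=look('plate',0.1,'w2')
print(proj(C,[[.43,-.32,.1],[.49,-.32,.1]]))
cv2.imwrite('pics/w2c.png',cv2.resize(im[100:300,200:440,::-1],None,fx=3,fy=3))
E
```

```text
4.6 [ 0.4594 -0.3181  0.1833] x [-1.    -0.001  0.002] z [-0.002  0.003 -1.   ] q [-0.806  0.521  1.659  0.     0.966 -2.377] F [-0.2  0.9  0.5] 0.08674613643366562 0.0
plate [([0.4582, -0.3205, 0.0092], 0.67)]
rect mm [ 454.3 -317.3] 8.9 71.6 87.25 px (312, 163, 14, 86)
[[314.71654186 177.82031963]
 [314.91894027 248.08991318]]
```

View pics/w2c.png

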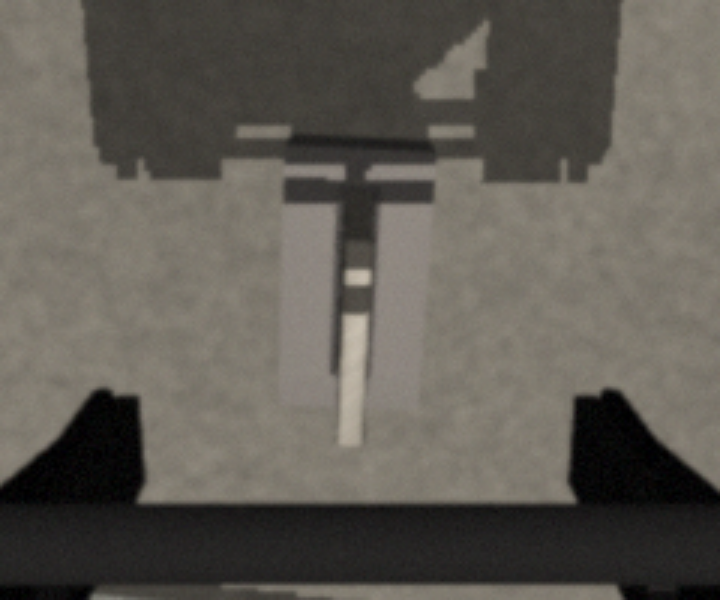

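The plate's top edge runs from rows 179 to 249 at column ~318, tilted about 2.5°. That puts its centre at (0.461, -0.317).

```bash

python3 -m inch '[[-0.15,0.1,1.5,0,0,0.044,1],[0,0,2,0,0,0,1],[0,0,2,0,0,0,1],[0,0,2,0,0,0,1],[0,0,1.5,0,0,0,1],[0,0,0.3,0,0,0,1],[0,0,0,0,0,0,1],[0,0,0,0,0,0,0]]' 
python3 -m inch '[[0,0,0,0,0,0,-1],[0,0,0,0,0,0,-1],[0,0,0,0,0,0,-1],[0,0,0,0,0,0,-1],[0,0,0,0,0,0,-1],[0,0,0,0,0,0,-1]]' 30
python3 -c "from h import *;st();go([.461,-.317,.09],177.5)"
```

```text
time: 5.55
ee_pos: [0.4622, -0.3187, 0.0928]
tcp_rot: [0.021, 1.0, -0.001, 0.001]
wrist_force: [-0.4, -0.5, -0.6]
opening: 0.084
grip_force: 0.0
time: 6.15
ee_pos: [0.4615, -0.3181, 0.0915]
tcp_rot: [0.021, 1.0, 0.0, -0.0]
wrist_force: [0.3, 0.2, -0.3]
opening: 0.0387
grip_force: 0.0
6.15 [ 0.4615 -0.3181  0.0915] x [-0.999  0.043  0.   ] z [-0.  0. -1.] q [-0.803  0.663  1.718 -0.     0.76  -2.331] F [ 0.3  0.2 -0.3] 0.03869422490940488 0.0
d_cm [0.05 0.11 0.15] yaw now 177.55 turn z 0.0008 tilt rx ry [ 0. -0.]
```

```bash

python3 -m inch '[[0,0.1,0,0,0,0,-1],[0,0,0,0,0,0,-1],[0,0,0,0,0,0,-1],[0,0,0,0,0,0,-1],[0,0,0,0,0,0,-1],[0,0,0,0,0,0,-1]]' 30
python3 -c "from h import *;st()"
```

```text
time: 6.75
ee_pos: [0.4615, -0.3172, 0.0915]
tcp_rot: [0.021, 1.0, -0.0, 0.0]
wrist_force: [0.4, -0.2, 0.7]
opening: 0.0078
grip_force: 29.9
6.75 [ 0.4615 -0.3172  0.0915] x [-0.999  0.043 -0.   ] z [ 0. -0. -1.] q [-0.802  0.663  1.719 -0.     0.759 -2.33 ] F [ 0.4 -0.2  0.7] 0.00778656350633102 29.910174045944586
```

```bash

python3 -m inch '[[0,0,-1,0,0,0,-1],[0,0,-2,0,0,0,-1],[0,0,-3,0,0,0,-1],[0,0,-3,0,0,0,-1],[0,0,-3,0,0,0,-1],[0,0,-2,0,0,0,-1],[-0.73,4.27,-1,0,0,0,-1],[-0.73,4.27,0,0,0,0,-1],[-0.73,4.27,0,0,0,0,-1],[-0.73,4.27,0,0,0,0,-1]]' 
python3 -m inch '[[-0.73,4.27,0,0,0,0.086,-1],[-0.4,4.3,0,0,0,0,-1],[-0.4,4.3,0,0,0,0,-1],[-0.4,4.3,0,0,0,0,-1],[0,0,0,0,0,0,-1]]' 
python3 - <<'E'
from look import *
C,im=look('slot_mouth',0.06,'w3')
for q in ['pot_mouth','half_post','trap']:
    r=landmark_of('wrist',q); print(q,[(np.round(d['at'],4).tolist(),round(d['conf'],2)) for d in r[:2]])
go([.553,.1065,.24],172.6); print(proj(C,[[.536,-.017,.06],[.553,.1065,.06]]))
E
```

```text
time: 7.75
ee_pos: [0.4976, -0.1458, 0.2422]
tcp_rot: [0.022, 1.0, 0.0, -0.0]
wrist_force: [0.9, -0.4, -2.7]
opening: 0.0077
grip_force: 29.9
time: 8.25
ee_pos: [0.5353, 0.0262, 0.242]
tcp_rot: [0.061, 0.998, 0.001, -0.0]
wrist_force: [-0.6, -0.6, -0.9]
opening: 0.0074
grip_force: 29.9
8.25 [0.5353 0.0262 0.242 ] x [-0.992  0.123  0.   ] z [-0.     0.003 -1.   ] q [-0.161  0.411  1.659  0.003  1.072 -1.61 ] F [-0.6 -0.6 -0.9] 0.007413909727307019 29.94942077784799
slot_mouth [([0.5551, 0.1046, 0.0593], 0.77), ([0.5198, 0.2679, -0.0], 0.3)]
rect mm [533.3  32.5] 198.8 109.6 82.88 px (234, 132, 179, 96)
pot_mouth [([0.5369, -0.0137, 0.0598], 0.82)]
half_post [([0.5685, -0.0546, 0.0687], 0.88)]
trap [([0.5355, -0.0154, 0.0006], 0.96)]
d_cm [-0.62  8.83  0.16] yaw now 172.51 turn z -0.0015 tilt rx ry [-0.0002 -0.0003]
[[279.60836511 189.31668058]
 [389.19008484 190.70317881]]
```

View pics/w3.png

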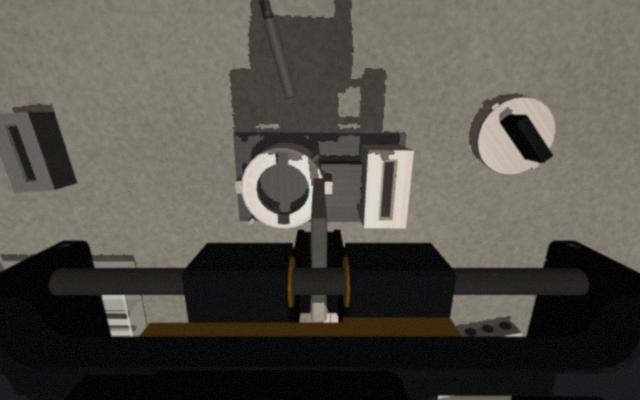

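The wrist view shows the slot at about (388,190) in the block's bright top, the pot at (283,187) and the cap at (520,135). Refining the slot edges.

```bash

python3 - <<'E'
from h import *
im=cv2.imread('pics/w3.png',0)
for r in (165,175,190,205,215): print(r,im[r,358:418:1].tolist())
for c in (386,389,392): print(c,im[140:235,c].tolist())
E
```

```text
165 [78, 79, 76, 72, 49, 42, 52, 53, 86, 150, 198, 210, 214, 215, 215, 215, 216, 218, 214, 212, 214, 213, 210, 200, 175, 139, 102, 60, 50, 49, 52, 51, 49, 50, 53, 71, 110, 132, 149, 179, 203, 210, 211, 212, 215, 212, 212, 210, 205, 202, 201, 204, 205, 194, 159, 133, 126, 126, 125, 129]
175 [88, 83, 83, 70, 51, 48, 53, 60, 114, 193, 213, 215, 212, 216, 216, 215, 215, 215, 216, 214, 213, 208, 207, 186, 153, 113, 66, 52, 51, 50, 51, 48, 50, 53, 70, 103, 124, 121, 164, 200, 211, 209, 212, 214, 213, 213, 211, 206, 205, 201, 206, 203, 195, 160, 133, 126, 120, 121, 114, 118]
190 [86, 85, 71, 52, 47, 49, 56, 110, 191, 209, 213, 214, 214, 217, 217, 215, 216, 215, 215, 213, 211, 204, 182, 152, 107, 64, 51, 53, 51, 49, 52, 50, 50, 77, 120, 139, 152, 188, 204, 207, 211, 211, 216, 213, 211, 208, 204, 205, 204, 205, 203, 182, 144, 128, 129, 126, 125, 127, 125, 128]
205 [47, 53, 54, 49, 52, 55, 96, 167, 205, 212, 213, 218, 220, 214, 218, 215, 215, 213, 211, 211, 205, 182, 148, 103, 65, 50, 51, 55, 54, 50, 48, 55, 83, 127, 139, 155, 194, 210, 212, 212, 212, 214, 213, 210, 207, 202, 205, 205, 205, 19
[... 913 characters left out ...]
8, 51, 48, 50, 50, 49, 49, 49, 49, 49, 49, 51, 51, 50, 51, 50, 51, 50, 51, 46, 50, 53, 48, 52, 52, 49, 53, 53, 52, 52, 55, 55, 60, 63, 63, 66, 70, 68, 75, 78, 80, 93, 120, 135, 150, 180, 203, 211, 210, 211, 210, 206, 198, 160, 136, 128, 130, 125, 126, 129]
392 [37, 38, 36, 41, 46, 54, 59, 57, 57, 60, 83, 97, 103, 105, 139, 193, 207, 206, 201, 174, 142, 112, 70, 56, 49, 53, 57, 53, 56, 51, 58, 58, 59, 62, 64, 70, 69, 72, 74, 74, 77, 85, 86, 88, 96, 97, 101, 106, 106, 112, 120, 122, 119, 123, 126, 124, 124, 128, 127, 131, 130, 135, 135, 140, 138, 139, 140, 138, 138, 144, 147, 151, 147, 139, 150, 156, 157, 158, 164, 175, 187, 206, 213, 213, 208, 209, 210, 205, 168, 135, 133, 129, 131, 130, 129]
```

```bash

cat > edge.py <<'E'
from h import *
import sys
C=cam('wrist'); im=cv2.imread('pics/w3.png',0).astype(float)
def cross(r,lo,hi,lev,sgn):
    v=im[r-1:r+2,lo:hi].mean(0)-lev; v=v*sgn
    k=np.where((v[:-1]<0)&(v[1:]>=0))[0]; 
    k=k[0] ; return lo+k+v[k]/(v[k]-v[k+1])
rows=range(164,216,3)
for nm,lo,hi,lev,s in [('Lout',355,375,150,1),('Lslot',372,390,150,-1),('Ldark',372,390,80,-1),('Rslot',388,402,180,1),('Rout',400,415,165,-1)]:
    P=onplane(C,[[cross(r,lo,hi,lev,s),r] for r in rows],.06)
    a=np.polyfit(P[:,0],P[:,1],1); print(nm,'y at x=.553',a[0]*.553+a[1],'yaw',np.degrees(np.arctan(a[0])))
for c in (386,389): 
    v=im[150:235,c]; 
print(onplane(C,[[386,161.5],[386,217],[386,159],[386,220.5],[386,228]],.06))
E
python3 edge.py
```

```text
Lout y at x=.553 0.07227609285335967 yaw -7.99016128877253
Lslot y at x=.553 0.08986885765637331 yaw -7.909258737296333
Ldark y at x=.553 0.09183973202841186 yaw -7.791968686459074
Rslot y at x=.553 0.10587157461245125 yaw -8.027514047762613
Rout y at x=.553 0.1225076768427982 yaw -7.9243778370652365
[[0.51952964 0.0978846  0.06      ]
 [0.58468019 0.09366581 0.06      ]
 [0.51676212 0.09806343 0.06      ]
 [0.58904165 0.09338283 0.06      ]
 [0.59849546 0.09276919 0.06      ]]
```

The arm was still settling in that picture, so I'll retake it at rest.

```bash

python3 - <<'E'
from h import *
s=get_state(); print(np.abs(s['joint_velocities']).max())
st(); im=grab_frame('wrist'); cv2.imwrite('pics/w3.png',im[:,:,::-1]); st()
E
python3 edge.py
python3 - <<'E'
from h import *
im=cv2.imread('pics/w3.png',0)
for c in (388,391,394,397): print(c,im[150:172,c].tolist(),im[208:232,c].tolist())
C=cam('wrist'); print(proj(C,[[.553,.1,.06],[.52,.1,.06]])); go([.553,.1,.24],172.1)
E
```

```text
0.005392226758741258
8.55 [0.5353 0.0198 0.2416] x [-0.991  0.13   0.   ] z [-0. -0. -1.] q [-0.172  0.412  1.66  -0.     1.071 -1.612] F [ 0.7 -0.5 -1.5] 0.007900974836854138 29.94885440566577
8.6 [0.5354 0.0197 0.2416] x [-0.991  0.131  0.   ] z [-0. -0. -1.] q [-0.172  0.412  1.66  -0.     1.071 -1.612] F [-0.  -0.1 -1.6] 0.007658443285361761 29.948936485452577
Lout y at x=.553 0.07931215985276505 yaw -7.639137203534564
Lslot y at x=.553 0.09688751828053621 yaw -7.411033663454138
388 [98, 102, 104, 102, 102, 113, 132, 137, 124, 135, 177, 189, 190, 190, 182, 180, 170, 172, 172, 168, 166, 161] [66, 62, 67, 63, 58, 60, 60, 76, 121, 133, 127, 174, 202, 208, 209, 210, 208, 209, 198, 163, 135, 125, 129, 127]
391 [105, 105, 104, 107, 110, 142, 196, 204, 175, 145, 110, 77, 72, 67, 64, 58, 61, 57, 58, 56, 56, 54] [52, 52, 53, 55, 58, 62, 61, 73, 114, 135, 145, 179, 201, 208, 211, 209, 210, 207, 201, 173, 137, 127, 129, 130]
394 [133, 152, 184, 191, 193, 197, 204, 200, 168, 138, 104, 62, 49, 47, 51, 50, 51, 50, 49, 51, 49, 50] [50, 53, 53, 54, 51, 55, 58, 74, 109, 136, 149, 178, 200, 211, 209, 209, 207, 207, 200, 171, 139, 128, 128, 126]
397 [200, 204, 206, 205, 205, 206, 205, 197, 168, 137, 98, 60, 55, 51, 54, 53, 49, 50, 49, 51, 49, 52] [123, 126, 125, 125, 131, 129, 132, 132, 140, 140, 150, 182, 204, 213, 210, 212, 212, 211, 203, 176, 144, 130, 130, 130]
[[389.8109348  190.24477228]
 [387.97976928 161.59720438]]
d_cm [-0.7   8.19  0.16] yaw now 172.5 turn z 0.0069 tilt rx ry [-0.0002 -0.0002]Traceback (most recent call last):
  File "edge.py", line 10, in <module>
    P=onplane(C,[[cross(r,lo,hi,lev,s),r] for r in rows],.06)
                  ~~~~~^^^^^^^^^^^^^^^
  File "edge.py", line 7, in cross
    k=k[0] ; return lo+k+v[k]/(v[k]-v[k+1])
      ~^^^
IndexError: index 0 is out of bounds for axis 0 with size 0
```

```bash
sed -i "s/('Lout'.*Rout',400,415,165,-1)\]/('Lout',360,382,150,1),('Lslot',378,396,150,-1),('Ldark',378,396,100,-1),('Rslot',393,409,180,1),('Rout',404,422,165,-1)]/; s/^print(onplane.*/print(onplane(C,[[394,158.3],[394,218.8],[394,160.5],[394,215.8],[394,227.5]],.06))/" edge.py; python3 edge.py
```

```text
Lout y at x=.553 0.07931215985276505 yaw -7.639137203534564
Lslot y at x=.553 0.09688751828053621 yaw -7.411033663454138
Ldark y at x=.553 0.09826320392603502 yaw -7.268447502681036
Rslot y at x=.553 0.11296830067923327 yaw -7.593356605636609
Rout y at x=.553 0.12961987053210802 yaw -7.503862903102146
[[0.51721735 0.106794   0.06      ]
 [0.58821566 0.10273533 0.06      ]
 [0.51965102 0.10665524 0.06      ]
 [0.58448486 0.10294913 0.06      ]
 [0.59916775 0.10210739 0.06      ]]
```

```bash

python3 -m inch '[[-0.3,4.3,0,0,0,0,-1],[-0.3,4.35,0,0,0,0,-1],[0,0,2,0,0,0,-1],[0,0,2.5,0,0,0,-1],[0,0,2.5,0,0,0,-1],[0,0,1.5,0,0,0,-1],[0,0,0,0,0,0,-1],[0,0,0,0,0,0,-1]]' >/dev/null
python3 - <<'E'
from h import *
st(); go([.5525,.1047,.0915],172.5)
E
```

```text
9.4 [0.553  0.1052 0.1567] x [-0.992  0.13   0.   ] z [-0. -0. -1.] q [-0.011  0.563  1.672 -0.     0.907 -1.451] F [ 0.2 -0.2 -1.7] 0.007971047980874044 29.94914570474066
d_cm [ 0.04 -0.05  6.52] yaw now 172.54 turn z 0.0007 tilt rx ry [-0.     -0.0002]
```

```bash

python3 -m inch '[[0,-0.05,1,0,0,0,-1],[0,0,0.7,0,0,0,-1],[0,0,0.5,0,0,0,-1],[0,0,0.5,0,0,0,-1],[0,0,0,0,0,0,-1]]'
```

```text
time: 9.9
ee_pos: [0.552, 0.1056, 0.1288]
tcp_rot: [0.064, 0.998, -0.0, -0.001]
wrist_force: [0.8, -0.1, -0.9]
opening: 0.0076
grip_force: 29.9
```

```bash

python3 -m inch '[[0,0,0.8,0,0,0,-1],[0,0,0.8,0,0,0,-1],[0,0,0.8,0,0,0,-1],[0,0,0.5,0,0,0,-1],[0,0,0.3,0,0,0,-1],[0,0,0,0,0,0,-1],[0,0,0,0,0,0,-1]]'; python3 -c "from h import *;st()"
```

```text
time: 10.6
ee_pos: [0.5525, 0.1055, 0.0975]
tcp_rot: [0.064, 0.998, -0.0, -0.0]
wrist_force: [-0.1, -0.9, -2.0]
opening: 0.0077
grip_force: 29.9
10.6 [0.5525 0.1055 0.0975] x [-0.992  0.128  0.   ] z [-0. -0. -1.] q [-0.01   0.655  1.71  -0.     0.777 -1.452] F [-0.1 -0.9 -2. ] 0.007686898480099451 29.945499199675396
```

```bash

python3 -m inch '[[0,0,0.3,0,0,0,-1],[0,0,0.2,0,0,0,-1],[0,0,0.15,0,0,0,-1],[0,0,0,0,0,0,-1],[0,0,0,0,0,0,-1]]'; python3 -c "from h import *;st()"
```

```text
time: 11.1
ee_pos: [0.5528, 0.1055, 0.0915]
tcp_rot: [0.064, 0.998, -0.0, 0.0]
wrist_force: [-0.5, -0.3, 3.1]
opening: 0.0076
grip_force: 29.9
11.1 [0.5528 0.1055 0.0915] x [-0.992  0.128 -0.001] z [ 0.001 -0.    -1.   ] q [-0.01   0.665  1.712 -0.     0.763 -1.452] F [-0.5 -0.3  3.1] 0.007590053338285052 29.944644179195166
```

Plate is home: floor contact at TCP z 0.0915, the same height as in the rack. Releasing it and heading to the cap.

```bash

python3 -m inch '[[0,0,0,0,0,0,-0.2],[0,0,0,0,0,0,-0.2],[0,0,0,0,0,0,-0.2],[0,0,-1,0,0,0,-0.2],[0,0,-3,0,0,0,1],[0,0,-4,0,0,0,1],[0,0,-4,0,0,0,1],[0.5,1,-2,0,0,0,1],[1.5,4,0,0,0,0,1],[1.5,4,0,0,0,0,1]]' 
python3 -m inch '[[1.5,4,0,0,0,0,1],[1,3,0,0,0,0,1],[0,0,0,0,0,-0.14,1],[0,0,0,0,0,-0.14,1],[0,0,0,0,0,-0.14,1],[0,0,0,0,0,-0.14,1],[0,0,0,0,0,-0.14,1],[0,0,0,0,0,-0.14,1],[0,0,0,0,0,0,1],[0,0,0,0,0,0,1]]' >/dev/null
python3 - <<'E'
from look import *
C,im=look('cap_bar',0.022,'w4')
r=landmark_of('wrist','cap'); print([(np.round(d['at'],4).tolist(),round(d['conf'],2)) for d in r[:2]])
go([.515,.271,.2],220)
m=trace('wrist','cap_bar')[0]['pixels']; np.save('m.npy',m)
g=im.mean(2); mm=(m&(g<40)).astype(np.uint8); print(mm.sum())
P=onplane(C,np.argwhere(mm)[:,::-1],.054)[:,:2]*1000; print(cv2.minAreaRect(P.astype(np.float32)))
cv2.imwrite('pics/w4c.png',cv2.resize(im[80:330,180:460,::-1],None,fx=2.4,fy=2.4))
E
```

```text
time: 12.1
ee_pos: [0.5301, 0.1997, 0.2332]
tcp_rot: [0.066, 0.998, 0.001, 0.002]
wrist_force: [0.6, 0.0, -0.3]
opening: 0.0748
grip_force: 0.0
13.1 [0.5136 0.272  0.2315] x [-0.76  -0.651 -0.   ] z [ 0.  0. -1.] q [ 0.295  0.484  1.56   0.     1.098 -1.984] F [ 0.3 -0.1  0.5] 0.08724046765517433 0.0
cap_bar [([0.5144, 0.2699, 0.0543], 0.6)]
rect mm [515.  270.1] 88.2 89.8 63.11 px (280, 138, 73, 79)
[([0.5221, 0.2678, -0.0029], 0.72)]
d_cm [-0.05 -0.16  3.12] yaw now -139.32 turn z 0.0119 tilt rx ry [0.     0.0001]
420
((512.4592895507812, 269.8935546875), (60.66578674316406, 12.366155624389648), 36.39199447631836)
```

View pics/w4c.png

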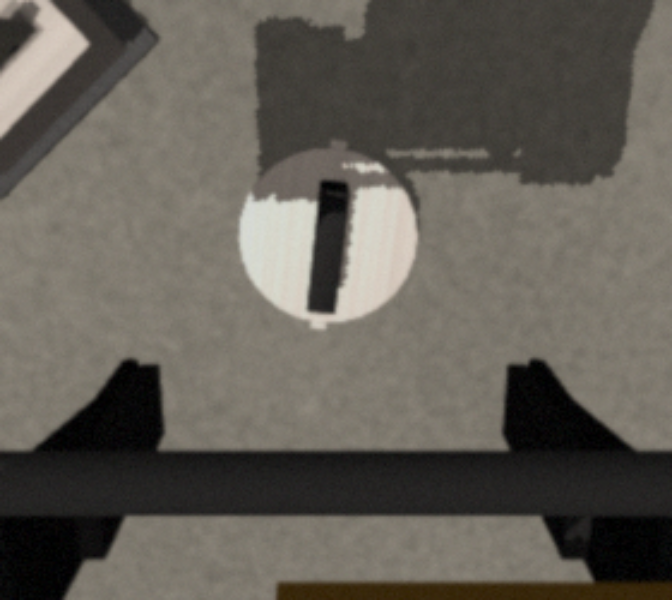

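The cap bar runs from (334,182) to (321,312) in the crop, with its centre near (0.514, 0.270) and a yaw of about 35.3°. Descending over it.

```bash

python3 -m inch '[[0,0,0,0,0,0.094,1],[0.08,-0.18,3,0,0,0,1],[0,0,3.5,0,0,0,1],[0,0,3.5,0,0,0,1],[0,0,3.5,0,0,0,1],[0,0,2.5,0,0,0,1],[0,0,1.5,0,0,0,0.3],[0,0,0.5,0,0,0,-0.1],[0,0,0,0,0,0,-0.4],[0,0,0,0,0,0,-0.4]]' >/dev/null
python3 -c "from h import *;st();go([.514,.270,.05],215.3)"
```

```text
14.35 [0.515  0.2703 0.0522] x [-0.816 -0.579 -0.002] z [ 0.002  0.001 -1.   ] q [ 0.291  0.746  1.679 -0.     0.714 -1.897] F [-0.5  0.5  0.1] 0.06273442237268251 0.0
d_cm [0.1  0.03 0.22] yaw now -144.64 turn z 0.0011 tilt rx ry [-0.0008  0.0022]
```

```bash

python3 -m inch '[[0,0,0.1,0,0,0,-0.6],[0,0,0,0,0,0,-1],[0,0,0,0,0,0,-1],[0,0,0,0,0,0,-1],[0,0,0,0,0,0,-1],[0,0,0,0,0,0,-1],[0,0,0,0,0,0,-1]]' 40
python3 -c "from h import *;st();go([.514,.270,.05],215.3)"
```

```text
time: 15.05
ee_pos: [0.5142, 0.2699, 0.0501]
tcp_rot: [-0.304, 0.953, -0.0, 0.0]
wrist_force: [0.4, -0.4, 0.9]
opening: 0.0138
grip_force: 40.0
15.05 [0.5142 0.2699 0.0501] x [-0.815 -0.579 -0.   ] z [ 0. -0. -1.] q [ 0.291  0.749  1.681 -0.     0.711 -1.897] F [ 0.4 -0.4  0.9] 0.013820815394989019 39.97968471609056
d_cm [0.01 0.01 0.01] yaw now -144.63 turn z 0.0012 tilt rx ry [-0.0002  0.0002]
```

```bash

python3 -m inch '[[0,0,-1,0,0,0,-1],[0,0,-3,0,0,0,-1],[0,0,-4,0,0,0,-1],[0,0,-4,0,0,0,-1],[0,0,-3,0,0,0.12,-1],[0,0,0,0,0,0.125,-1],[0,0,0,0,0,0.125,-1],[0,0,0,0,0,0.125,-1],[0,0,0,0,0,0.125,-1],[0,0,0,0,0,0.125,-1]]' >/dev/null
python3 -m inch '[[-1.08,-4.15,0,0,0,0,-1],[-1.08,-4.15,0,0,0,0,-1],[-1.08,-4.15,0,0,0,0,-1],[-1.08,-4.15,0,0,0,0,-1],[0,0,0,0,0,0,-1],[0,0,0,0,0,0,-1],[0,0,0,0,0,0,-1]]' 
python3 - <<'E'
from look import *
st(); C=cam('wrist'); im=grab_frame('wrist'); cv2.imwrite('pics/w5.png',im[:,:,::-1])
for q in ['pot_mouth','half_post','slot_mouth']:
    r=landmark_of('wrist',q); print(q,[(np.round(d['at'],4).tolist(),round(d['conf'],2)) for d in r[:2]])
st(); go([.537,-.014,.2],172.5)
t=np.radians(np.arange(0,360,5)); print(proj(C,[[.537,-.014,.06]]))
v=im.copy()
for r in (.030,.048):
    P=proj(C,np.c_[.537+r*np.cos(t),-.014+r*np.sin(t),t*0+.06])
    cv2.polylines(v,[np.round(P).astype(int)],True,(255,0,0))
ex=np.array([np.cos(-.131),np.sin(-.131),0]); 
P=proj(C,[np.array([.537,-.014,.06])+k*ex for k in (-.042,.042)]); cv2.line(v,*[tuple(int(round(a)) for a in p) for p in P],(0,255,0))
cv2.imwrite('pics/w5c.png',cv2.resize(v[80:280,80:340,::-1],None,fx=3,fy=3))
E
```

```text
time: 16.75
ee_pos: [0.5352, 0.1006, 0.2002]
tcp_rot: [0.064, 0.998, 0.0, -0.0]
wrist_force: [-0.4, 0.8, -0.4]
opening: 0.0134
grip_force: 40.0
16.75 [0.5352 0.1006 0.2002] x [-0.992  0.127  0.001] z [-0.001  0.001 -1.   ] q [-2.000e-02  4.790e-01  1.681e+00  1.000e-03  9.830e-01 -1.463e+00] F [-0.4  0.8 -0.4] 0.013422997815911804 39.97747220098972
pot_mouth [([0.5392, -0.015, 0.0602], 0.83), ([0.5367, 0.0994, 0.2039], 0.67)]
half_post [([0.5692, -0.0574, 0.0658], 0.74)]
slot_mouth []
16.95 [0.5353 0.1011 0.2001] x [-0.992  0.125  0.   ] z [-0.  0. -1.] q [-0.019  0.479  1.681  0.     0.982 -1.464] F [ 0.5  0.5 -2.3] 0.01321839812751667 39.97747524641454
d_cm [ -1.61 -11.4    0.  ] yaw now 172.79 turn z 0.0051 tilt rx ry [ 0.0001 -0.0003]
[[205.02219507 209.94988999]]
```

View pics/w5c.png

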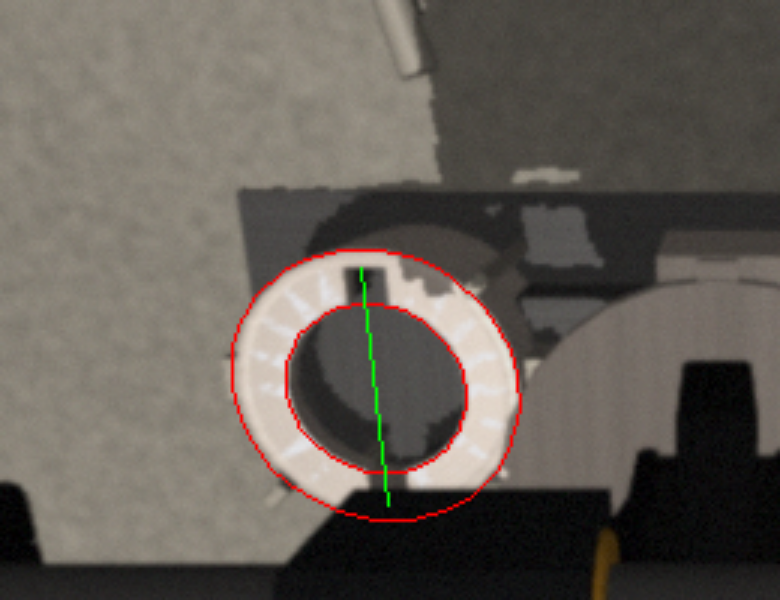

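The overlay fits the pot to within about 1 mm (notches slightly to +y). Checking the cap's offset in the grip from the same picture.

```bash

python3 - <<'E'
from h import *
C=cam('wrist'); s=get_state(); e=R.from_quat(s['tcp_rot']).as_matrix(); p=np.array(s['ee_pos'])
im=grab_frame('wrist'); t=np.radians(np.arange(0,360,3))
v=im.copy()
for dx,col in ((0,(255,0,0)),):
    P=proj(C,[p+e@np.array([.046*np.cos(a)+dx,.046*np.sin(a),.028]) for a in t]); cv2.polylines(v,[np.round(P*8).astype(int)],True,col,1,0,3)
cv2.imwrite('pics/w6c.png',cv2.resize(v[140:260,230:410,::-1],None,fx=4.4,fy=4.4,interpolation=0))
E
```

```text
(no output)
```

View pics/w6c.png

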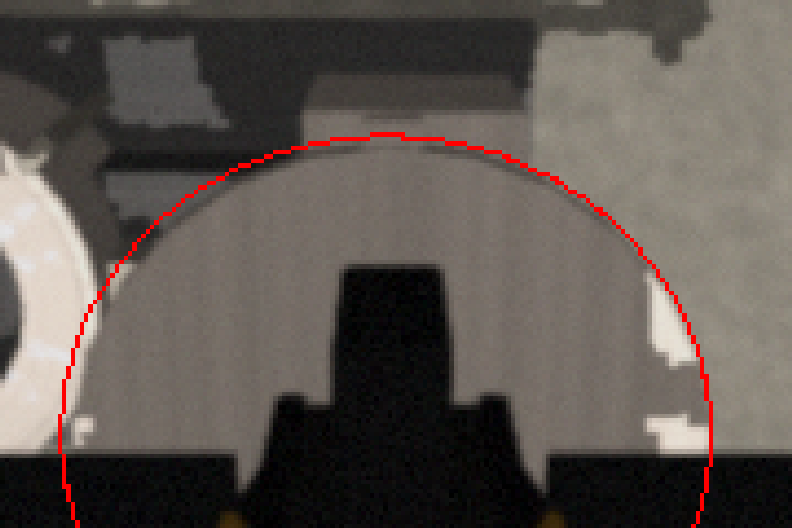

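The disc edge sits about 1.3 mm toward tool −x of the jaw centre, so I'll compensate for that and move over the pot.

```bash

python3 -m inch '[[-0.49,-3.78,0,0,0,0.005,-1],[-0.49,-3.78,0,0,0,0,-1],[-0.5,-3.78,0,0,0,0,-1],[0,0,1,0,0,0,-1],[0,0,2.5,0,0,0,-1],[0,0,2.5,0,0,0,-1],[0,0,2,0,0,0,-1],[0,0,0,0,0,0,-1],[0,0,0,0,0,0,-1]]' >/dev/null
python3 -c "from h import *;st();go([.5358,-.0133,.094],172.5)"
```

```text
17.9 [ 0.5355 -0.0137  0.1199] x [-0.991  0.131  0.001] z [-0.001  0.    -1.   ] q [-0.234  0.594  1.765  0.     0.784 -1.674] F [ 0.2 -1.  -1.1] 0.013906107361707352 39.97737983241677
d_cm [-0.03  0.04  2.59] yaw now 172.45 turn z -0.0009 tilt rx ry [ 0.0002 -0.0009]
```

```bash

python3 -m inch '[[-0.03,0.04,0.5,0,0,0,-1],[0,0,0.4,0,0,0,-1],[0,0,0.3,0,0,0,-1],[0,0,0.2,0,0,0,-1],[0,0,0,0,0,0,-1],[0,0,0,0,0,0,-1]]'; python3 -c "from h import *;st();print(get_state()['moment'])"
```

```text
time: 18.5
ee_pos: [0.5359, -0.0142, 0.1061]
tcp_rot: [0.066, 0.998, -0.0, 0.0]
wrist_force: [1.4, 0.0, -1.2]
opening: 0.0136
grip_force: 40.0
18.5 [ 0.5359 -0.0142  0.1061] x [-0.991  0.133 -0.   ] z [ 0. -0. -1.] q [-0.235  0.617  1.773 -0.     0.752 -1.673] F [ 1.4  0.  -1.2] 0.01356794665745141 39.97735641896725
[-0.04195041  0.00205595 -0.02546854]
```

```bash

python3 -m inch '[[0,0.03,0.3,0,0,0,-1],[0,0,0.3,0,0,0,-1],[0,0,0.2,0,0,0,-1],[0,0,0.2,0,0,0,-1],[0,0,0,0,0,0,-1],[0,0,0,0,0,0,-1]]'; python3 -c "from h import *;st();print(get_state()['moment'])"
```

```text
time: 19.1
ee_pos: [0.5359, -0.0139, 0.096]
tcp_rot: [0.066, 0.998, -0.0, -0.0]
wrist_force: [-0.3, -0.8, -1.6]
opening: 0.0134
grip_force: 40.0
19.1 [ 0.5359 -0.0139  0.096 ] x [-0.991  0.132  0.   ] z [-0.  0. -1.] q [-0.234  0.635  1.778 -0.     0.729 -1.672] F [-0.3 -0.8 -1.6] 0.013359144043931709 39.977292101830244
[-0.02252686 -0.00163377  0.04785572]
```

```bash

python3 -m inch '[[0,0,0.1,0,0,0,-1],[0,0,0.1,0,0,0,-1],[0,0,0.03,0,0,0,-1],[0,0,0,0,0,0,-1],[0,0,0,0,0,0,-1]]'; python3 -c "from h import *;st();print(get_state()['moment'])"
```

```text
time: 19.6
ee_pos: [0.5361, -0.0139, 0.0941]
tcp_rot: [0.066, 0.998, -0.0, 0.0]
wrist_force: [-1.1, 0.1, 3.1]
opening: 0.0143
grip_force: 40.0
19.6 [ 0.5361 -0.0139  0.0941] x [-0.991  0.132 -0.   ] z [ 0. -0. -1.] q [-0.234  0.638  1.779 -0.     0.724 -1.672] F [-1.1  0.1  3.1] 0.01427534219147613 39.977307273074985
[0.0811403  0.19004109 0.01288258]
```

Cap is seated flat (contact at TCP z 0.094). Turning clockwise.

```bash

python3 -m inch '[[0,0.01,0,0,0,0.06,-1],[0,0.01,0,0,0,0.1,-1],[0,0.01,0,0,0,0.1,-1],[0,0.01,0,0,0,0.1,-1],[0,0.01,0,0,0,0.1,-1],[0,0.01,0,0,0,0.1,-1],[0,0,0,0,0,0,-1],[0,0,0,0,0,0,-1],[0,0,0,0,0,0,-1]]'; python3 -c "from h import *;st();print(get_state()['moment']);go([.5358,-.0139,.094],127.5)"
```

```text
time: 20.5
ee_pos: [0.5363, -0.0138, 0.0941]
tcp_rot: [0.339, 0.941, -0.0, 0.0]
wrist_force: [-1.6, -3.6, 5.5]
opening: 0.0137
grip_force: 40.0
20.5 [ 0.5363 -0.0138  0.0941] x [-0.77   0.638 -0.001] z [ 0.001 -0.001 -1.   ] q [-2.340e-01  6.380e-01  1.778e+00 -1.000e-03  7.240e-01 -1.113e+00] F [-1.6 -3.6  5.5] 0.013738085178634214 39.973877957090735
[-0.58895843  0.28863599 -0.02654615]
d_cm [ 0.03 -0.04  0.01] yaw now 140.39 turn z 0.2249 tilt rx ry [-0.0002  0.0008]
```

```bash

python3 -m inch '[[0,0.01,0,0,0,0.1,-1],[0,0,0,0,0,0.08,-1],[0,0,0,0,0,0.04,-1],[0,0,0,0,0,0,-1],[0,0,0,0,0,0,-1],[0,0,0,0,0,0,-1]]'>/dev/null; python3 - <<'E'
from h import *
st();print(get_state()['moment']);go([.5358,-.0139,.094],127.5)
for n in ['top','scene','wrist']:
    im=grab_frame(n); cv2.imwrite(f'pics/{n}9.png',im[:,:,::-1])
    for q in ['half_post','cap_bar','spring_ring','plate','cap']:
        r=landmark_of(n,q); print(n,q,[(np.round(d['at'],4).tolist(),round(d['conf'],2)) for d in r[:2]])
    C=cam(n); print(proj(C,[[.537,-.0137,.066]]))
im=cv2.imread('pics/wrist9.png'); cv2.imwrite('pics/w9c.png',cv2.resize(im[100:300,180:446],None,fx=3,fy=3))
E
```

```text
21.1 [ 0.5367 -0.0135  0.0941] x [-0.613  0.79  -0.001] z [ 0.001 -0.001 -1.   ] q [-0.233  0.639  1.778 -0.     0.724 -0.893] F [-0.1 -2.2  4.7] 0.013722449000722956 39.98341706581414
[-0.49563165  0.21449066  0.00720938]
d_cm [ 0.02 -0.09  0.01] yaw now 127.81 turn z 0.0054 tilt rx ry [0.0005 0.0011]
top half_post []
top cap_bar []Traceback (most recent call last):
  File "<stdin>", line 6, in <module>
ValueError: it knows: block, cap, cap_bar, case, deburrer, half_post, plate, pot_mouth, rack, slot_floor, slot_mouth, trap
```

```bash

python3 - <<'E'
from h import *
for n in ['scene','wrist']:
    im=grab_frame(n); cv2.imwrite(f'pics/{n}9.png',im[:,:,::-1])
    for q in ['half_post','cap_bar','plate','cap']:
        r=landmark_of(n,q); print(n,q,[(np.round(d['at'],4).tolist(),round(d['conf'],2)) for d in r[:2]])
im=cv2.imread('pics/wrist9.png'); cv2.imwrite('pics/w9c.png',cv2.resize(im[100:300,180:446],None,fx=3,fy=3))
st()
E
```

```text
scene half_post [([0.5673, -0.0547, 0.0653], 0.75)]
scene cap_bar [([0.5425, -0.017, 0.0966], 0.96)]
scene plate [([0.5507, 0.1036, 0.0086], 0.62)]
scene cap []
wrist half_post []
wrist cap_bar [([0.5396, -0.0143, 0.0929], 0.94)]
wrist plate [([0.5521, 0.1026, 0.0053], 0.61)]
wrist cap [([0.5402, -0.0164, 0.0431], 0.77)]
21.75 [ 0.5366 -0.0135  0.0941] x [-0.613  0.79  -0.001] z [ 0.001 -0.001 -1.   ] q [-0.233  0.639  1.778 -0.     0.724 -0.893] F [-0.9 -2.8  5.2] 0.013933346038587388 39.983442071825266
```

View pics/w9c.png

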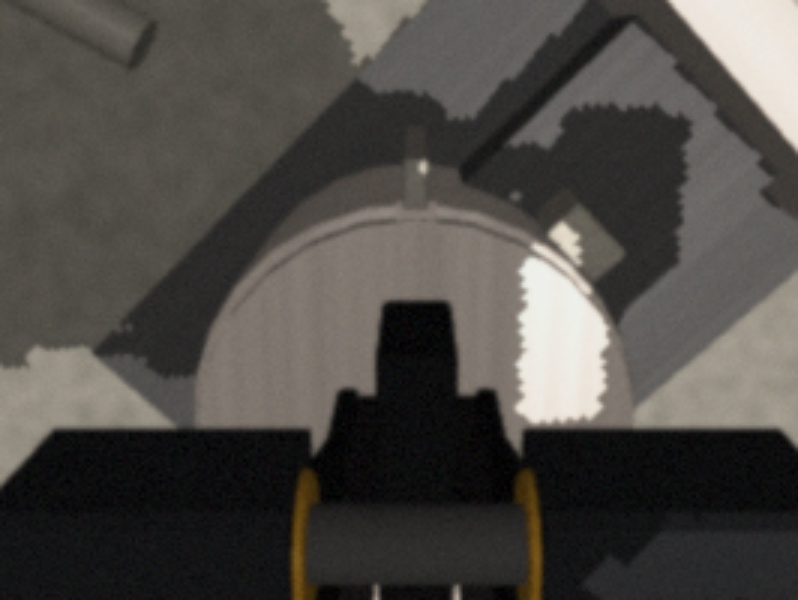

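The wrist picture shows the half-way post at (416,180) in line with the ear at (419,208) and the bar at (417,340). The cap is flat, held at about 45°, and the lock block is off at (585,240). The plate's landmark is still at slot height, so I'm handing the job in.

```bash
python3 -c "
from cell import *
print(job_done())"
```

```text
the job is handed in; nothing more can be done
None
```

The baffle plate is fully home in the slot and released, and the cap sits flat in the pot, turned about 45° clockwise in line with the half-way posts and still gripped there; I stopped well before the lock and handed the job in at about 22 s, but no verdict came back.

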